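Ease the wedge out from under the food warmer's door

TASK

The door of the food warmer was left propped ajar on a wooden wedge to air. First move the tin out of the wedge's way; then hook the wedge by its heel bar and, without lifting it, draw it back in small tugs of about two centimetres, letting it come to rest after each, until it lies on the worktop clear of the warmer and the door is right down; last, turn the warmer's dial so that its pointer line points at the long mark. Do not let the door drop, leave the tin standing on the worktop, and do not disturb the moka pot, the striped mug or the spice jar.

Things in the scene. Friction and masses are not known exactly. Their poses are not given: they have to be found in the camera images.
- warmer: Box-shaped aluminium food warmer fixed on the worktop, 260 mm wide, 145 mm high and 145 mm deep, flat top. Origin: on the worktop under the middle of its front door. +x runs from the door into the warmer, +y to its left as seen from the front, z up. The frame round the door reaches 20 mm in front of the origin, the back is at x = +125 mm.
- door (a joint): Height in m of the warmer's front door (220 mm wide, 18 mm thick, mass 1.0 to 1.6 kg), which slides straight up and down and sinks by its own weight: 0 is right down (its lower edge 2 mm over the worktop); it starts about 0.017 up, resting on the wedge.
- wedge: Loose light wooden wedge on the worktop, 170 mm long, 90 mm wide, 0.22 kg, thin end under the door, about 100 mm of it sticking out in front. Origin: underside, middle of the heel (the thick end, nearer the robot). +x runs from the heel to the thin end, z up. The top is flat, 28 mm high, from x = 22 to 60 mm, then slopes down to 2 mm at x = 170 mm. Drawing it takes up to 20 N.
- wedge_heel (a point): The wedge's heel bar stands up along its heel: 22 mm thick (wedge x = 0 to 22 mm), 90 mm wide, top 58 mm above the worktop. This point is the middle of the bar's inner side (the side that faces the door), 43 mm above the worktop; pushing there away from the door draws the wedge out. Axes as the wedge's.
- wedge_tip (a point): Middle of the wedge's thin edge, 170 mm from its heel; axes as the wedge's.
- tin_center (a point): Centre (half-way up) of a round food tin, 75 mm in diameter, 58 mm high, 0.26 kg, standing loose on the worktop behind the wedge's heel, in its way out. z along its axis.
- dial (a joint): Angle in rad of the dial on the left part of the warmer's top. 0: the pointer line points to the front (-x of the warmer); it grows clockwise seen from above, up to 2.1. At 1.40 the pointer line points at the long mark on the top. It stays where it is left.
- dial_grip (a point): Point on the dial's vertical axis, 182 mm above the worktop, in the dial's grip: a black upright bar 49 mm long, 14 mm thick, from 157 to 189 mm above the worktop. The bar lies along this point's x axis (which turns with the dial); a thin white line on the -x half of its top is the pointer.
- moka_center (a point): Bystander: middle of the body of a metal moka pot with black handle, 85 mm across its body, 137 mm with handle and spout (these along this point's y), 154 mm high.
- mug_center (a point): Bystander: middle of the body of a striped white mug, 82 mm in diameter, 90 mm high, its handle towards this point's -y, 73 mm out from this point.
- spice_center (a point): Bystander: centre of a spice jar, 45 mm in diameter, 106 mm high, standing on the right part of the warmer's top.
There are look-alikes about, which are no part of the job. Leave any green look-alike of the wedge alone.

How it is judged:
On the way, in this order (a step that is already met when the one before it is completed fails the run):
1. the tin stands clear of the wedge's way out ((y of tin_center in the frame of wedge above 0.085 m or y of tin_center in the frame of wedge below -0.085 m or x of tin_center in the frame of wedge below -0.16 m) and angle between tin_center's own z axis and vertical below 0.1 rad and height (world z) of tin_center below 0.04 m and linear speed of tin below 0.01 m/s), for 0.2 s.
2. the wedge has been drawn back 8 to 36 mm and is at rest (distance of wedge from where it was at the start of the episode between 0.008 and 0.036 m and linear speed of wedge below 0.01 m/s), for 0.2 s.
3. the wedge has been drawn back 36 to 64 mm and is at rest (distance of wedge from where it was at the start of the episode between 0.036 and 0.064 m and linear speed of wedge below 0.01 m/s), for 0.2 s.
4. the wedge lies at rest clear of the warmer and the door is right down (x of wedge_tip in the frame of warmer below -0.028 m and value of joint door below 0.003 m and linear speed of wedge below 0.01 m/s), for 0.2 s.
5. the dial's pointer points at the long mark (value of joint dial between 1.28 and 1.52 rad), for 0.2 s.
At the end, for the whole second after the job is handed in: The dial stands within 0.12 rad of the long mark (1.40), the door is down to within 3 mm, the wedge lies flat and still on the worktop with its thin edge at least 25 mm in front of the door's middle plane (5 mm clear of the frame), and the tin stands upright and still on the worktop (all of step 5 and value of joint door below 0.003 m and x of wedge_tip in the frame of warmer below -0.025 m and angle between each of wedge, tin_center's own z axis and vertical below 0.1 rad and height (world z) of wedge below 0.01 m and linear speed of each of wedge, tin below 0.01 m/s and height (world z) of tin_center below 0.04 m); the robot touches nothing.
It fails at once if the door drops (sinks faster than 0.15 m/s) (velocity of joint door below -0.15 m/s).
It fails at once if the wedge is lifted off the worktop (height (world z) of wedge above 0.02 m).
It fails at once if the tin is tipped over (angle between tin_center's own z axis and vertical above 0.6 rad).
It fails at once if the moka pot, the striped mug or the spice jar is disturbed (moved more than 25 mm or tipped) (distance of any of moka_center, mug_center, spice_center from where it was at the start of the episode above 0.025 m or angle between any of moka_center, mug_center, spice_center's own z axis and vertical above 0.3 rad).
It also fails if it takes over 61 s, if anything falls off the work surface, if the arm or the gripper's body presses on something with over 40 N, if the wrist force passes 120 N, or if a joint passes its speed limit or range.

ROBOT

A 6-joint arm with a two-finger parallel gripper is mounted at the origin on a cart in front of the work surface, level with it; the furniture and walls round the work are solid. World frame = base frame: x ahead of the robot, y to its left, z up, the work surface at z = 0. Lengths are in m, angles in rad, forces in N, time in s.
With the tool pointing down it reaches from about 0.325 to 1 m from the base axis. Payload 5.1 kg.
Tool frame: the origin (TCP) lies at the very end of the fingers, on their centre line; the grasp point (between the pads) lies 19 mm behind it; z points along the fingers, y is the line along which they close (so a half turn about z gives the same grasp; the last joint's range is limited). The gripper opens to 85 mm and grips with 20 to 120 N. Pads are 22 mm wide; open, the fingers measure 114 mm over their backs; the gripper's body (76 mm by 85 mm) begins 54 mm behind the grasp point. The pads swing forward as they close: fully open they stand 13 mm farther back than shut.
Start: joints at [-1.418, 0.124, 1.65, -0, 1.367, -0.083], TCP at [0.152, -0.632, 0.231] pointing down, gripper open.
Joint ranges: [-2.61, 2.61], [-1.02, 2.33], [0.03, 2.71], [-1.35, 4.49], [0.32, 2.68], [-2.91, 2.91]. Speed limits (rad/s): [2.57, 2.57, 3.14, 3.14, 3.14, 3.14].

INTERFACE

Orientations are given as [roll, pitch, yaw] about the fixed x, y, z axes, in that order (R = Rz(yaw) Ry(pitch) Rx(roll)).
In Python, from workcell import arm gives the robot as it stands. The module is installed in compiled form; this text tells all that it offers.
- The arm moves only by the tool drive_tool, never from a script. Its argument "commands" is a list of rows, each a list of 3 entries, a list of its own where there are three numbers: the shift along the tool's x, y, z in cm, then the turn about the tool's z in degrees, then the gripper's target within -1 to 1 (fully open at 1, half-way at 0, shut at -1). A call has 1 to 5 rows; each row shifts and turns the commanded pose from where the row before left it, along the tool's axes as they then stand; what a row does not reach is not made up. A row lasts 1/10 s, in which the tool goes at most 50 mm and 8.59 degrees, less where a joint would pass 70% of its speed; a pose out of reach is approached as far as the arm can. A call is refused whole if a number of a shift passes 5 or a number of a turn 8.59, either way. A call with a gripper value outside its range is refused whole. The fingers move at their own pace and stop on an object; "newtons" is the grip in N (left out, the last holds). Time passes only in rows, so rows that do not move let the fingers close. It gives the time, the measured TCP pose, the force, the opening and the grip force at its end, in the units of the state.
- arm.state(): the state, without advancing time (a new reading comes with each control period).
- arm.snapshot(name): name is "scene" or "top"; returns (picture, depth): 400x640x3 uint8, red, green, blue; 400x640 float32, m along the optical axis (not along the pixel's ray), 0 where there is no reading.
- arm.get_calibration(name): a dict with "K" (3x3 intrinsics, pixels), "T" (4x4, takes a point from camera to world coordinates). Camera axes: x right, y down, z forward; pixel columns grow to the right and rows downward; lengths in m; the calibration is good to about 2 mm. A picture is of the moment at which its call begins. get_calibration takes no time and is no camera call.
- arm.finish_job(): hands the job in; it is judged then, once.
The state is a dict: "clock": time; "joint_pos": joint angles; "joint_vel": joint speeds; "effort": joint torques, N m; "tool_pos": TCP position; "eef_rot": TCP orientation; "force": force on the tool from outside, world axes, zero at the start; "moment": the same for the moment, N m; "finger_gap": finger opening in m; "gripper_force": force on a finger pad.
Only numpy, scipy, OpenCV 4.12 (cv2) and the standard library are available. Lean on these libraries where they do the work, as an engineer would, in place of code of your own. Each camera call takes 0.05 s, during which the arm holds its last target. There are 200 camera calls.

## Working session

There is one attempt and no reset: what is moved stays moved. The work goes in short steps, Python scripts to look and compute and a tool call to move; the robot and the scene stay as the last step left them, time stands still between calls to the robot, and variables do not carry over. Pictures are saved under pics/ and viewed, at most 10 in all, crops included, and the job is handed in when it is done.

Besides the shell and the picture viewer there is one more tool, called after "Call:" as name(argument=value, ...) on one line, values as JSON. drive_tool: Moves the arm, as the interface text tells. Its arguments: {"type":"object","properties":{"commands":{"type":"array","items":{"type":"array"}},"newtons":{"type":"number"}},"required":["commands"]}

```bash
mkdir -p pics
cat > h.py <<'E'
import numpy as np, cv2
from workcell import arm
def snap(n):
    p,d=arm.snapshot(n); c=arm.get_calibration(n); K,T=np.array(c["K"]),np.array(c["T"])
    v,u=np.mgrid[0:400,0:640]
    P=np.stack([(u-K[0,2])/K[0,0]*d,(v-K[1,2])/K[1,1]*d,d],-1)@T[:3,:3].T+T[:3,3]
    P[d==0]=np.nan
    return p,P
def save(f,p): cv2.imwrite("pics/"+f,cv2.cvtColor(p,cv2.COLOR_RGB2BGR))
E
python3 - <<'E'
from h import *
for n in("scene","top"):
    p,P=snap(n); save(n+"0.png",p); np.savez(n+"0.npz",p=p,P=P)
print(arm.state())
E
```

```text
{'clock': 0.1, 'joint_pos': array([-1.41762107e+00,  1.24430520e-01,  1.65158101e+00,  2.15375424e-05,
        1.36750804e+00, -8.26326669e-02]), 'joint_vel': array([ 0.00159743, -0.00117993, -0.00190573, -0.00058485, -0.0002396 ,
       -0.00143932]), 'effort': array([ 1.22053912e-03, -4.24930751e+01, -3.66652179e+01,  2.62740076e-05,
        3.93940936e-03, -1.95704308e-05]), 'tool_pos': array([ 0.15172776, -0.63145475,  0.23015625]), 'eef_rot': array([-3.13967405e+00, -1.80058893e-04,  2.35803387e-01]), 'force': array([ 0.08435931, -0.78593891,  0.15178182]), 'moment': array([-0.03061576,  0.00574417,  0.01375843]), 'gripper_force': 0.0, 'finger_gap': 0.08531108223900204}
```

View pics/top0.png

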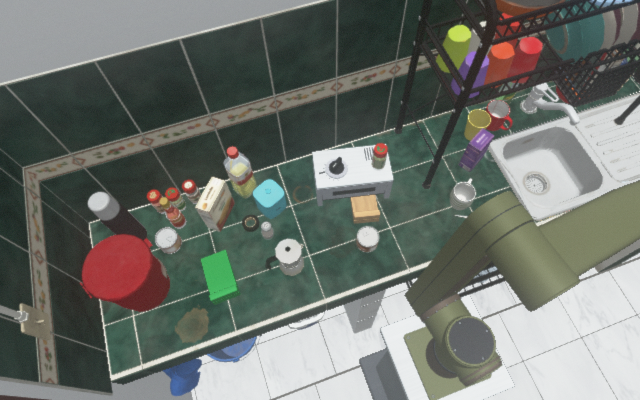

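View pics/scene0.png

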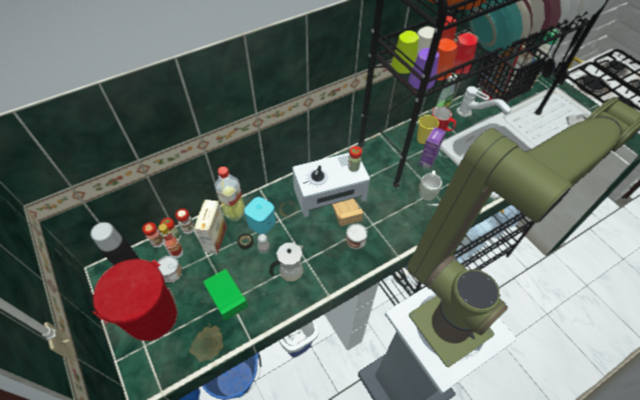

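The top view shows the warmer at (353,175), the wedge at (366,208), the tin at (368,238), the dial at (337,165), the moka pot at (289,257), the mug at (462,195) and the jar at (379,155). The scene view shows the same objects: wedge (347,211), tin (357,236). Next I measure them.

Run:
```python
from h import *
for n,(x0,x1,y0,y1) in (("top",(260,480,130,280)),("scene",(270,450,140,280))):
    D=np.load(n+"0.npz"); p,P=D["p"],D["P"]
    p=p[y0:y1,x0:x1]; P=P[y0:y1,x0:x1]; z=P[...,2]
    hsv=cv2.cvtColor(p,cv2.COLOR_RGB2HSV).astype(int)
    def rect(m,t):
        q=P[m][:,:2]; 
        if len(q)<4: print(n,t,len(q));return
        r=cv2.minAreaRect((q*1000).astype(np.float32)); print(n,t,len(q),"zmed %.3f"%np.median(z[m]),np.round(r[0],0),np.round(r[1],0),round(r[2],1), "mean",q.mean(0).round(3))
    org=(hsv[...,0]>8)&(hsv[...,0]<24)&(hsv[...,1]>90)&(z<.08)&(z>.0)
    k=np.ones((3,3),np.uint8)
    lab=cv2.connectedComponentsWithStats(cv2.morphologyEx(org.astype(np.uint8),cv2.MORPH_OPEN,k))
    for i in range(1,lab[0]): print(n,"org",lab[2][i])
    i=1+np.argmax(lab[2][1:,4]); W=lab[1]==i
    rect(W,"wedge");rect(W&(z>.05),"bar");rect(W&(z<.045)&(z>.022),"flat")
    t=(np.abs(z-.145)<.006)
    l=cv2.connectedComponentsWithStats(cv2.morphologyEx(t.astype(np.uint8),cv2.MORPH_OPEN,k)); 
    for i in range(1,l[0]):
        if l[2][i][4]>60: rect(l[1]==i,"z145 %s"%l[2][i])
    t=(np.abs(z-.058)<.008)&~W
    l=cv2.connectedComponentsWithStats(t.astype(np.uint8))
    for i in range(1,l[0]):
        if l[2][i][4]>60: rect(l[1]==i,"z58 %s"%l[2][i])
    rect((z>.16)&(z<.2)&(hsv[...,2]<70),"grip")
    rect((z>.2)&(z<.27),"spice+")
    l=cv2.connectedComponentsWithStats(((z>.07)&(z<.17)).astype(np.uint8))
    for i in range(1,l[0]):
        if l[2][i][4]>60: rect(l[1]==i,"tall %s"%l[2][i])
    big=cv2.resize(p,None,fx=3.6,fy=3.6,interpolation=cv2.INTER_CUBIC); save(n+"crop.png",big)
```

```text
top org [ 93  67  26  18 270]
top org [104  83   6   3  18]
top wedge 270 zmed 0.028 [549.  52.] [85. 86.] 68.7 mean [0.549 0.054]
top bar 41 zmed 0.057 [519.  62.] [82. 18.] 65.0 mean [0.511 0.049]
top flat 205 zmed 0.027 [557.  51.] [82. 54.] 70.9 mean [0.553 0.055]
top z145 [  53   16   80   43 1867] 1867 zmed 0.145 [659.  63.] [260. 148.] 76.7 mean [0.655 0.076]
top z58 [  0   6  77  27 190] 190 zmed 0.058 [836. 203.] [ 13. 293.] 0.1 mean [0.836 0.203]
top z58 [ 63  58  68   9 131] 131 zmed 0.058 [598.  66.] [237.  14.] 74.9 mean [0.596 0.062]
top z58 [190  64  22  14  62] 62 zmed 0.058 [ 442. -255.] [77. 32.] 43.6 mean [ 0.439 -0.251]
top z58 [ 94  80  26   9 114] 114 zmed 0.057 [509.  64.] [90. 22.] 77.7 mean [0.51 0.07]
top z58 [ 97  96  22  22 356] 356 zmed 0.055 [432.  92.] [71. 76.] 67.7 mean [0.432 0.092]
top grip 335 zmed 0.179 [704.  62.] [605. 166.] 67.6 mean [0.777 0.161]
top spice+ 450 zmed 0.234 [689.  66.] [603.  60.] 58.1 mean [0.663 0.03 ]
top tall [   0    0   94   30 1132] 1132 zmed 0.112 [836. 168.] [ 14. 360.] 0.2 mean [0.835 0.206]
top tall [203   0  17  34 3
[... 1300 characters left out ...]
 [513. 192.] 51.1 mean [0.765 0.102]
scene spice+ 722 zmed 0.243 [489. -28.] [782. 366.] 10.9 mean [0.415 0.04 ]
scene tall [  0   0  69  33 908] 908 zmed 0.112 [836.  77.] [ 16. 321.] 0.2 mean [0.835 0.11 ]
scene tall [152   0  21  19 267] 267 zmed 0.119 [ 596. -394.] [ 53. 100.] 26.2 mean [ 0.575 -0.364]
scene tall [  23   13   77   54 2525] 2525 zmed 0.144 [659.  64.] [262. 152.] 76.7 mean [0.641 0.083]
scene tall [126  18  11  19  99] 99 zmed 0.123 [ 555. -192.] [24. 17.] 50.3 mean [ 0.555 -0.19 ]
scene tall [151  31  21  21 163] 163 zmed 0.082 [ 460. -273.] [83. 82.] 83.0 mean [ 0.46  -0.276]
scene tall [  0 103  33  33 620] 620 zmed 0.132 [439. 373.] [ 82. 118.] 34.6 mean [0.439 0.37 ]
```

View pics/topcrop.png

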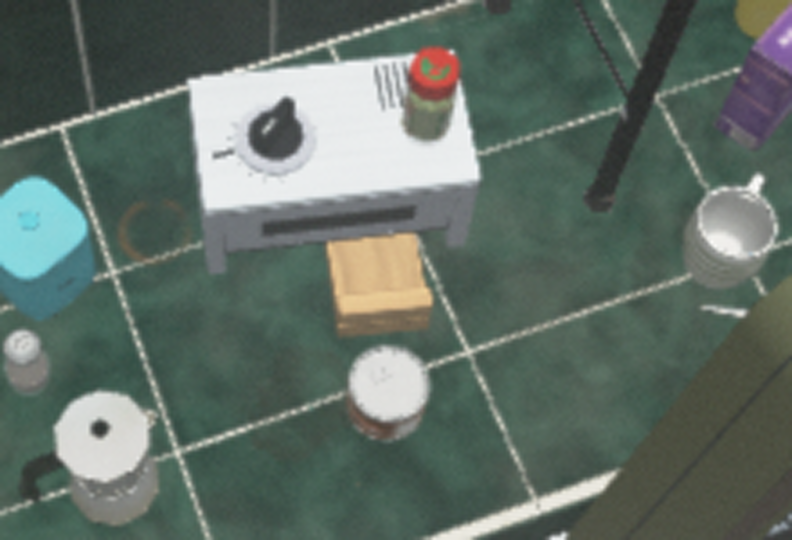

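Call:
drive_tool(commands=[[[0,0,0],8.59,1],[[0,0,0],8.59,1],[[0,0,0],8.59,1],[[0.5,-3,0],0,1],[[0.75,-4.5,0],0,1]], newtons=30)

```text
clock: 0.6
tool_pos: [0.1794, -0.5614, 0.2304]
eef_rot: [-3.141, 0.001, -0.216]
force: [1.3, -0.2, 0.5]
finger_gap: 0.0852
gripper_force: 0.0
```

Call:
drive_tool(commands=[[[0.75,-4.8,0],0,1],[[0.75,-4.8,0],0,1],[[0.75,-4.8,0],0,1],[[0.75,-4.8,0],0,1],[[0.75,-4.8,0],0,1]])

```text
clock: 1.1
tool_pos: [0.2677, -0.3328, 0.2308]
eef_rot: [-3.141, 0.0, -0.215]
force: [1.1, 0.1, 0.1]
finger_gap: 0.0852
gripper_force: 0.0
```

Call:
drive_tool(commands=[[[0.75,-4.8,0],0,1],[[0.75,-4.8,0],0,1],[[0.75,-4.8,0],0,1],[[0.75,-4.8,0],0,1],[[0.75,-4.8,0],0,1]])

```text
clock: 1.6
tool_pos: [0.3552, -0.1063, 0.2311]
eef_rot: [3.141, -0.001, -0.215]
force: [1.4, 0.2, -0.2]
finger_gap: 0.0852
gripper_force: 0.0
```

Call:
drive_tool(commands=[[[0.75,-4.8,0],0,1],[[0.75,-4.8,0],0,1],[[0.75,-4.8,0],0,1],[[0.25,-2,0],0,1],[[0,0,0],0,1]])

```text
clock: 2.1
tool_pos: [0.4144, 0.0489, 0.2308]
eef_rot: [-3.142, 0.001, -0.209]
force: [0.2, -0.5, 0.2]
finger_gap: 0.0852
gripper_force: 0.0
```

Call:
drive_tool(commands=[[[0.4,-2.3,0],0,1],[[0.38,-2.23,2],0,1],[[0,0,4],0,1],[[0,0,4],0,1],[[0,0,2],0,1]])

```text
clock: 2.6
tool_pos: [0.4289, 0.0881, 0.1072]
eef_rot: [3.139, 0.006, -0.215]
force: [-0.8, 0.4, -0.1]
finger_gap: 0.0856
gripper_force: 0.0
```

Run:
```python
from h import *
print(arm.state()["tool_pos"])
p,P=snap("top"); np.savez("top1.npz",p=p,P=P); q,Q=snap("scene")
a=cv2.resize(p[135:275,280:440],None,fx=2.5,fy=2.5,interpolation=cv2.INTER_CUBIC)
b=cv2.resize(q[135:275,270:430],None,fx=2.5,fy=2.5,interpolation=cv2.INTER_CUBIC)
save("a1.png",np.hstack([a,b]))
z=P[...,2]; 
for n,(pp,PP) in dict(top=(p,P),scene=(q,Q)).items():
    # dial geometry from depth
    z=PP[...,2]; r=np.hypot(PP[...,0]-.67,PP[...,1]-.13)
    m=(z>.172)&(z<.2)&(r<.07)
    s=PP[m]; print(n,m.sum(), cv2.minAreaRect((s[:,:2]*1000).astype(np.float32)), s.mean(0))
    m=(z>.148)&(z<.165)&(r<.07); s=PP[m]; print(m.sum(), cv2.minEnclosingCircle((s[:,:2]*1000).astype(np.float32)),s.mean(0))
```

```text
[0.42893439 0.0880686  0.10724309]
top 76 ((663.7666625976562, 119.10331726074219), (16.44135284423828, 48.63072204589844), 39.01296615600586) [0.66163647 0.12065006 0.18611783]
346 ((669.6134033203125, 130.19227600097656), 69.47368621826172) [0.66225548 0.12603933 0.1529582 ]
scene 60 ((663.2102661132812, 118.1976318359375), (14.287080764770508, 54.485321044921875), 36.97584533691406) [0.66035071 0.12100019 0.18496033]
279 ((670.39599609375, 127.30731964111328), 69.57060241699219) [0.66167677 0.12517921 0.15282017]
```

View pics/a1.png

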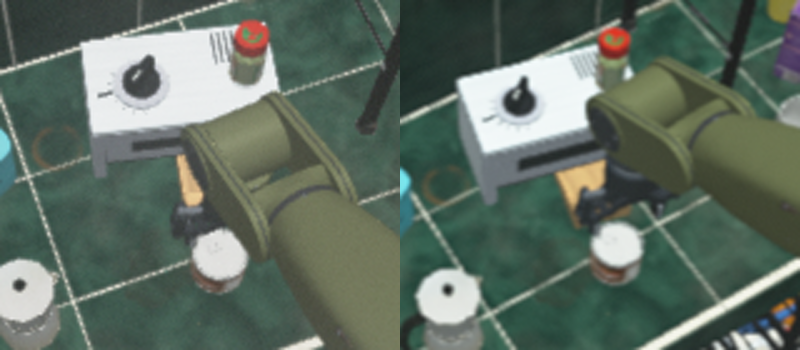

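Call:
drive_tool(commands=[[[0,0,2],0,1],[[0,0,1],0,1],[[0,0,0],0,1],[[0,0,0],0,1]])

```text
clock: 3.1
tool_pos: [0.4323, 0.0891, 0.0823]
eef_rot: [-3.141, -0.001, -0.214]
force: [0.6, -0.3, 0.8]
finger_gap: 0.0849
gripper_force: 0.0
```

Call:
drive_tool(commands=[[[-0.1,-0.2,1],0,1],[[0,0,2],0,1],[[0,0,2],0,1],[[0,0,1.2],0,1],[[0,0,0],0,1]])

```text
clock: 3.6
tool_pos: [0.4296, 0.0914, 0.0176]
eef_rot: [3.14, 0.004, -0.214]
force: [-0.4, 0.3, 0.1]
finger_gap: 0.0855
gripper_force: 0.0
```

Call:
drive_tool(commands=[[[0,0,0],0,-0.5],[[0,0,0],0,-0.5],[[0,0,0],0,-0.5],[[0,0,0],0,-0.5],[[0,0,0],0,-0.5]], newtons=30)

```text
clock: 4.1
tool_pos: [0.4315, 0.0915, 0.0198]
eef_rot: [-3.141, -0.001, -0.214]
force: [-0.1, 0.3, -0.3]
finger_gap: 0.0744
gripper_force: 36.2
```

Call:
drive_tool(commands=[[[0,0,-1],0,-0.5],[[0,0,-0.5],0,-0.5],[[0.2,1.2,0],0,-0.5],[[0.3,2,0],0,-0.5],[[0.4,3,0],0,-0.5]])

```text
clock: 4.6
tool_pos: [0.4267, 0.0283, 0.0345]
eef_rot: [-3.142, -0.001, -0.212]
force: [0.3, 0.1, -2.3]
finger_gap: 0.0745
gripper_force: 36.4
```

Call:
drive_tool(commands=[[[0.5,3,0],0,-0.5],[[0.5,3,0],0,-0.5],[[0.3,2,0],0,-0.5],[[0.1,1.5,0],0,-0.5],[[0,0.4,0],0,-0.5]])

```text
clock: 5.1
tool_pos: [0.419, -0.0725, 0.0344]
eef_rot: [3.141, -0.0, -0.217]
force: [-0.9, -0.2, -1.7]
finger_gap: 0.0742
gripper_force: 36.5
```

Call:
drive_tool(commands=[[[0,0,0],0,-0.5],[[0,0,0.7],0,-0.5],[[0,0,0.7],0,-0.5],[[0,0,0],0,-0.5],[[0,0,0],0,-0.5]])

```text
clock: 5.6
tool_pos: [0.419, -0.0701, 0.0197]
eef_rot: [-3.141, 0.001, -0.213]
force: [0.2, -0.2, -2.9]
finger_gap: 0.0743
gripper_force: 37.0
```

Call:
drive_tool(commands=[[[0,0,0.1],0,-0.5],[[0,0,0],0,0.7],[[0,0,0],0,1],[[0,0,0],0,1],[[0,0,0],0,1]])

```text
clock: 6.1
tool_pos: [0.4197, -0.0709, 0.0196]
eef_rot: [3.141, -0.001, -0.214]
force: [0.3, -0.7, -0.2]
finger_gap: 0.086
gripper_force: 0.0
```

Call:
drive_tool(commands=[[[0,0,-2],0,1],[[0,0,-3],0,1],[[0,0,-4],0,1],[[0,0,-3],0,1],[[0,0,0],0,-1]])

```text
clock: 6.6
tool_pos: [0.4228, -0.0718, 0.145]
eef_rot: [3.141, -0.011, -0.214]
force: [0.2, -0.1, 0.4]
finger_gap: 0.0729
gripper_force: 0.0
```

Call:
drive_tool(commands=[[[1,-2,0],0,0],[[2,-3.5,0],0,0],[[2,-3.5,0],0,0],[[2,-3.5,0],0,0],[[1.5,-2.7,0],0,0]])

```text
clock: 7.1
tool_pos: [0.5356, 0.0614, 0.1383]
eef_rot: [3.141, 0.001, -0.213]
force: [0.0, -0.6, 0.2]
finger_gap: 0.0427
gripper_force: 0.0
```

Call:
drive_tool(commands=[[[0,0,2],0,0],[[0,0,2.5],0,0],[[0,0,2],0,0],[[0,0,0],0,0],[[0,0,0],0,0]])

```text
clock: 7.6
tool_pos: [0.5342, 0.0597, 0.0737]
eef_rot: [3.141, 0.002, -0.214]
force: [0.7, -0.1, -0.6]
finger_gap: 0.0424
gripper_force: 0.0
```

Run:
```python
from h import *
print(arm.state()["tool_pos"],arm.state()["finger_gap"])
p,P=snap("top"); q,Q=snap("scene")
a=cv2.resize(p[135:275,280:440],None,fx=2.5,fy=2.5,interpolation=cv2.INTER_CUBIC)
b=cv2.resize(q[135:275,270:430],None,fx=2.5,fy=2.5,interpolation=cv2.INTER_CUBIC)
save("a2.png",np.hstack([a,b]))
for n,p,P in (("top",p,P),("scene",q,Q)):
    z=P[...,2];m=(z>.048)&(z<.062)&(np.hypot(P[...,0]-.42,P[...,1]+.07)<.055);s=P[m]
    print(n,m.sum(),s.mean(0) if m.sum() else 0)
```

```text
[0.53423323 0.0597008  0.07365356] 0.04240094086769828
top 0 0
scene 270 [ 0.41899552 -0.06997872  0.05463969]
```

View pics/a2.png

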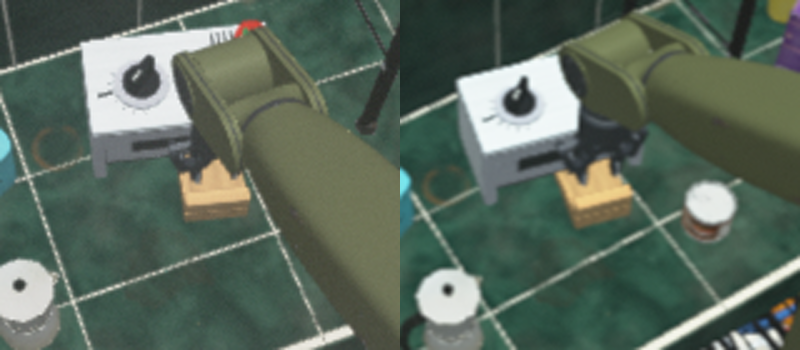

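The tin stands at (0.419, -0.070), and the fingers are over the wedge between the heel bar and the door. I'll descend to hook the bar.

Call:
drive_tool(commands=[[[0,0,1.5],0,0],[[0,0,1.5],0,0],[[0,0,0.7],0,0],[[0,0,0],0,0],[[0,0,0],0,0]])

```text
clock: 8.2
tool_pos: [0.5347, 0.0595, 0.0368]
eef_rot: [3.141, 0.0, -0.214]
force: [3.0, -1.4, -2.3]
finger_gap: 0.0427
gripper_force: 1.4
```

Call:
drive_tool(commands=[[[-0.3,0,0],0,0],[[-0.2,0,0],0,0],[[0,0,0],0,0],[[0,0,0],0,0]])

```text
clock: 8.6
tool_pos: [0.5308, 0.0603, 0.0376]
eef_rot: [3.141, -0.003, -0.214]
force: [5.5, -2.7, -5.8]
finger_gap: 0.0426
gripper_force: 3.2
```

Call:
drive_tool(commands=[[[-0.3,0,0],0,0],[[-0.3,0,0],0,0],[[0,0,0],0,0],[[0,0,0],0,0]])

```text
clock: 9.0
tool_pos: [0.5251, 0.0614, 0.0379]
eef_rot: [3.141, -0.003, -0.214]
force: [5.5, -3.2, -4.0]
finger_gap: 0.0425
gripper_force: 3.0
```

```bash
cat >> h.py <<'E'
def wedge():
    for n in ("top","scene"):
        p,P=snap(n); z=P[...,2]; hsv=cv2.cvtColor(p,cv2.COLOR_RGB2HSV).astype(int)
        m=(hsv[...,0]>8)&(hsv[...,0]<26)&(hsv[...,1]>70)&(np.abs(P[...,0]-.5)<.2)&(np.abs(P[...,1]-.06)<.12)
        for t,mm in (("bar",m&(z>.05)&(z<.066)),("all",m&(z>.003)&(z<.066))):
            s=P[mm]
            if len(s)>5:
                r=cv2.minAreaRect((s[:,:2]*1000).astype(np.float32)); print(n,t,len(s),np.round(r[0]),np.round(r[1]),round(r[2],1),"zmax %.3f"%s[:,2].max())
E
python3 -c "
from h import *
wedge()
print(arm.state()['force'],arm.state()['moment'])"
```

```text
top bar 159 [502.  66.] [89. 26.] 72.4 zmax 0.066
top all 371 [542.  54.] [ 93. 109.] 76.2 zmax 0.066
scene bar 132 [513.  63.] [87. 48.] 77.7 zmax 0.065
scene all 455 [498.  13.] [245. 108.] 54.7 zmax 0.065
[ 5.47774476 -2.2886836  -3.99042633] [-0.54690135 -0.91121001  0.00347465]
```

Call:
drive_tool(commands=[[[-0.4,0,0],0,0],[[-0.4,0,0],0,0],[[-0.2,0,0],0,0],[[0,0,0],0,0],[[0,0,0],0,0]])

```text
clock: 9.6
tool_pos: [0.5156, 0.0638, 0.038]
eef_rot: [3.142, -0.004, -0.213]
force: [5.6, -2.1, -5.3]
finger_gap: 0.0428
gripper_force: 3.1
```

Call:
drive_tool(commands=[[[0,0,0],0,0],[[0,0,0],0,0],[[0,0,0],0,0]])

```text
clock: 9.9
tool_pos: [0.5156, 0.0638, 0.038]
eef_rot: [3.142, -0.004, -0.213]
force: [5.6, -3.0, -3.6]
finger_gap: 0.0426
gripper_force: 3.0
```

Call:
drive_tool(commands=[[[-0.5,0,0],0,0],[[-0.5,0,0],0,0],[[-0.5,0,0],0,0],[[-0.5,0,0],0,0],[[0,0,0],0,0]])

```text
clock: 10.4
tool_pos: [0.4958, 0.0682, 0.0382]
eef_rot: [-3.141, -0.004, -0.213]
force: [3.8, -2.1, -2.2]
finger_gap: 0.0427
gripper_force: 2.6
```

Call:
drive_tool(commands=[[[0,0,0],0,0],[[0,0,0],0,0],[[0,0,0],0,0],[[0,0,0],0,0]])

```text
clock: 10.8
tool_pos: [0.4958, 0.0682, 0.0382]
eef_rot: [-3.142, -0.003, -0.214]
force: [4.6, -2.3, -2.1]
finger_gap: 0.0424
gripper_force: 2.5
```

```bash
python3 -c "
from h import *
wedge()
print(arm.state()['force'],arm.state()['moment'])"
```

```text
top bar 156 [473.  74.] [88. 31.] 69.7 zmax 0.065
top all 406 [528.  59.] [ 91. 140.] 77.3 zmax 0.065
scene bar 143 [482.  71.] [89. 44.] 76.3 zmax 0.066
scene all 491 [475.  52.] [261. 120.] 27.1 zmax 0.066
[ 3.72791528 -1.59180487 -0.62519219] [-0.3078049  -0.68486224  0.03752384]
```

Call:
drive_tool(commands=[[[-0.5,0,0],0,0],[[-0.4,0,0],0,0],[[-0.4,0,0],0,0],[[0,0,0],0,0],[[0,0,0],0,0]])

```text
clock: 11.4
tool_pos: [0.4833, 0.0709, 0.0382]
eef_rot: [-3.141, -0.004, -0.214]
force: [5.6, -2.4, -1.9]
finger_gap: 0.0427
gripper_force: 2.9
```

Call:
drive_tool(commands=[[[0,0,0],0,0],[[0,0,0],0,0],[[0,0,0],0,0]])

```text
clock: 11.7
tool_pos: [0.4832, 0.0709, 0.0382]
eef_rot: [-3.142, -0.003, -0.214]
force: [5.5, -1.9, -1.6]
finger_gap: 0.0421
gripper_force: 2.8
```

Call:
drive_tool(commands=[[[-0.5,0,0],0,0],[[-0.5,0,0],0,0],[[-0.5,0,0],0,0],[[-0.5,0,0],0,0],[[0,0,0],0,0]])

```text
clock: 12.2
tool_pos: [0.4622, 0.0756, 0.0378]
eef_rot: [-3.141, 0.0, -0.214]
force: [1.1, 0.2, 0.8]
finger_gap: 0.0425
gripper_force: 0.5
```

Call:
drive_tool(commands=[[[0,0,0],0,0],[[0,0,0],0,0],[[0,0,0],0,0],[[0,0,0],0,0]])

```text
clock: 12.6
tool_pos: [0.4621, 0.0755, 0.0371]
eef_rot: [3.141, 0.001, -0.214]
force: [0.6, 0.2, -1.1]
finger_gap: 0.0425
gripper_force: 0.2
```

Call:
drive_tool(commands=[[[-0.5,0,0],0,0],[[-0.5,0,0],0,0],[[-0.5,0,0],0,0],[[-0.5,0,0],0,0],[[0,0,0],0,0]])

```text
clock: 13.1
tool_pos: [0.4418, 0.0799, 0.0371]
eef_rot: [3.141, 0.001, -0.214]
force: [-1.0, 0.8, -0.2]
finger_gap: 0.0428
gripper_force: 0.0
```

Call:
drive_tool(commands=[[[0,0,0],0,0],[[0,0,0],0,0],[[0,0,0],0,0],[[0,0,0],0,0]])

```text
clock: 13.5
tool_pos: [0.4428, 0.0797, 0.0372]
eef_rot: [3.142, 0.0, -0.214]
force: [-0.3, -0.5, 0.3]
finger_gap: 0.0424
gripper_force: 0.0
```

```bash
python3 -c "
from h import *
wedge()
print(arm.state()['force'],arm.state()['moment'])"
```

```text
top bar 140 [419.  85.] [87. 28.] 74.8 zmax 0.065
top all 407 [487.  70.] [ 89. 168.] 77.2 zmax 0.065
scene bar 142 [428.  83.] [89. 46.] 79.1 zmax 0.066
scene all 583 [479.  21.] [191. 171.] 79.1 zmax 0.066
[0.01370258 0.06945944 0.67310532] [0.03116658 0.0439965  0.02189567]
```

Call:
drive_tool(commands=[[[-0.4,0,0],0,0],[[-0.4,0,0],0,0],[[-0.4,0,0],0,0],[[-0.2,0,0],0,0],[[0,0,0],0,0]])

```text
clock: 14.1
tool_pos: [0.4289, 0.0828, 0.0374]
eef_rot: [-3.142, 0.0, -0.214]
force: [0.8, 0.3, 0.1]
finger_gap: 0.0429
gripper_force: 0.2
```

Call:
drive_tool(commands=[[[0,0,0],0,0],[[0,0,0],0,0],[[0.3,0,0],0,0],[[0.2,0,0],0,0],[[0,0,0],0,0]])

```text
clock: 14.6
tool_pos: [0.4344, 0.0816, 0.0373]
eef_rot: [3.142, 0.0, -0.214]
force: [-0.5, 0.2, 0.2]
finger_gap: 0.0428
gripper_force: 0.0
```

Call:
drive_tool(commands=[[[0,0,-2],0,0],[[0,0,-4],0,0],[[0,0,-5],0,0],[[0,0,-5],0,0],[[0,0,-5],0,0]])

```text
clock: 15.1
tool_pos: [0.4336, 0.0816, 0.2492]
eef_rot: [-3.142, 0.0, -0.214]
force: [1.0, -0.5, -0.4]
finger_gap: 0.0426
gripper_force: 0.0
```

Run:
```python
from h import *
wedge()
p,P=snap("top"); q,Q=snap("scene"); np.savez("s2.npz",p=p,P=P,q=q,Q=Q)
a=cv2.resize(p[135:275,280:440],None,fx=2.5,fy=2.5,interpolation=cv2.INTER_CUBIC)
b=cv2.resize(q[135:275,270:430],None,fx=2.5,fy=2.5,interpolation=cv2.INTER_CUBIC)
save("a3.png",np.hstack([a,b]))
```

```text
top bar 173 [407.  86.] [90. 24.] 78.3 zmax 0.065
top all 1062 [476.  71.] [ 91. 169.] 77.7 zmax 0.065
scene bar 145 [405.  86.] [91. 25.] 76.9 zmax 0.066
scene all 945 [468.  23.] [191. 173.] 78.9 zmax 0.066
```

View pics/a3.png

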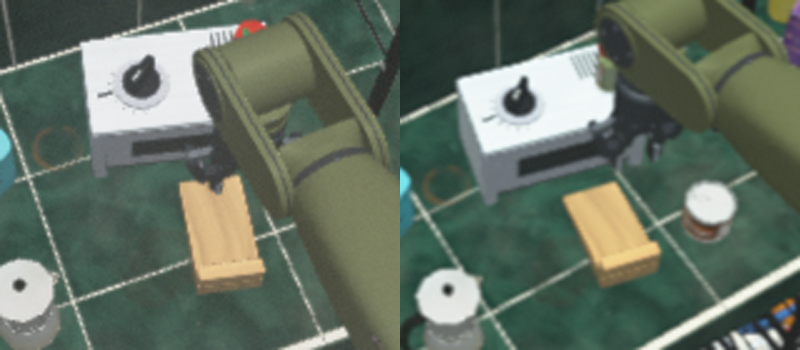

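The wedge now lies clear of the warmer at about -40 mm, the tin is standing, and the door looks right down. Next I refine the dial pose and check the range of joint 6.

Run:
```python
from h import *
D=np.load("s2.npz"); s=arm.state(); print(s["joint_pos"].round(3),s["tool_pos"])
for a,b in(("p","P"),("q","Q")):
    P=D[b];z=P[...,2];p=D[a]; r=np.hypot(P[...,0]-.665,P[...,1]-.119)
    for lo in(.175,.183):
        m=(z>lo)&(z<.2)&(r<.06); t=P[m]; R=cv2.minAreaRect((t[:,:2]*1000).astype(np.float32))
        c=np.cov(t[:,:2].T);w,v=np.linalg.eigh(c); print(lo,m.sum(),np.round(R[0]),np.round(R[1]),round(R[2],1),t.mean(0).round(4),"pca",np.degrees(np.arctan2(v[1,1],v[0,1])).round(1))
    br=p.astype(int).sum(-1); bb=m&(br>250); print("bright top",P[bb].mean(0) if bb.any() else None,bb.sum())
    m=(z>.148)&(z<.162)&(r<.06);t=P[m];print("disk",cv2.minEnclosingCircle((t[:,:2]*1000).astype(np.float32)))
    sp=(z>.235)&(z<.26)&(np.hypot(P[...,0]-.67,P[...,1]+.01)<.08)&(p[...,0]>120)&(p[...,1]<90); print("spice",P[sp].mean(0) if sp.any() else 0, sp.sum())
D=np.load("top0.npz");P=D["P"];p=D["p"];z=P[...,2];sp=(z>.235)&(z<.26)&(np.hypot(P[...,0]-.67,P[...,1]+.01)<.08)&(p[...,0]>120)&(p[...,1]<90);print("spice0",P[sp].mean(0),sp.sum())
```

```text
[ 0.064 -0.372  2.07   0.     1.44   1.849] [0.43490224 0.08167258 0.24905878]
0.175 70 [665. 119.] [15. 51.] 36.0 [0.6626 0.1201 0.1867] pca 126.0
0.183 56 [664. 119.] [15. 50.] 36.7 [0.663  0.1204 0.1884] pca 127.7
bright top [0.66539065 0.12046974 0.18875483] 21
disk ((664.666259765625, 118.98030853271484), 59.5634765625)
spice [ 0.64144878 -0.02051811  0.25188603] 32
0.175 55 [663. 119.] [13. 54.] 38.8 [0.6605 0.121  0.186 ] pca 128.1
0.183 44 [663. 118.] [13. 52.] 38.8 [0.6621 0.1203 0.188 ] pca 128.4
bright top [0.66521988 0.11788994 0.18808708] 25
disk ((665.33349609375, 118.66038513183594), 59.49661636352539)
spice 0 0
spice0 [ 0.62532021 -0.01766188  0.24924845] 92
```

Call:
drive_tool(commands=[[[0,0,0],-5,1],[[0,0,0],-8.59,1],[[0,0,0],-8.59,1],[[0,0,0],-8.59,1],[[0,0,0],-8.59,1]])

```text
clock: 15.8
tool_pos: [0.4329, 0.0815, 0.2444]
eef_rot: [-3.14, 0.005, 0.479]
force: [-0.5, -0.3, -0.3]
finger_gap: 0.0855
gripper_force: 0.0
```

Call:
drive_tool(commands=[[[0,0,0],-8.59,1],[[0,0,0],-8.59,1],[[0,0,0],-8.59,1],[[0,0,0],-8.59,1],[[0,0,0],-8.59,1]])

```text
clock: 16.3
tool_pos: [0.4329, 0.0815, 0.2444]
eef_rot: [-3.137, 0.002, 1.229]
force: [0.1, -0.7, -0.3]
finger_gap: 0.0858
gripper_force: 0.0
```

Call:
drive_tool(commands=[[[0,0,0],-8.59,1],[[0,0,0],-8.59,1],[[0,0,0],-8.59,1],[[0,0,0],-8.59,1],[[0,0,0],-8.59,1]])

```text
clock: 16.8
tool_pos: [0.4329, 0.0815, 0.2444]
eef_rot: [-3.137, -0.002, 1.978]
force: [-0.4, 0.0, 0.2]
finger_gap: 0.0852
gripper_force: 0.0
```

Call:
drive_tool(commands=[[[0,0,0],-8.59,1],[[0,0,0],-6.1,1],[[0,0,0],0,1],[[0,0,0],0,1]])

```text
clock: 17.2
tool_pos: [0.4333, 0.0816, 0.2455]
eef_rot: [-3.139, -0.002, 2.226]
force: [0.2, 0.0, 0.3]
finger_gap: 0.0855
gripper_force: 0.0
```

Call:
drive_tool(commands=[[[-1.1,2,0],0,1],[[-2,3.7,0],0,1],[[-2,3.7,0],0,1],[[-2,3.7,0],0,1],[[-2,3.7,0],0,1]])

```text
clock: 17.7
tool_pos: [0.6239, 0.1125, 0.246]
eef_rot: [-3.14, -0.001, 2.227]
force: [0.7, -0.2, -0.5]
finger_gap: 0.0855
gripper_force: 0.0
```

Call:
drive_tool(commands=[[[-1.4,2.5,0],0,1],[[-0.5,1,0],0,1],[[0,0,0],0,1],[[0,0,0],0,1],[[0,0,0],0,1]])

```text
clock: 18.2
tool_pos: [0.6609, 0.1186, 0.2475]
eef_rot: [-3.141, -0.0, 2.228]
force: [0.3, 0.2, 0.6]
finger_gap: 0.0853
gripper_force: 0.0
```

Call:
drive_tool(commands=[[[-0.2,0.2,1.5],0,1],[[0,0,2.5],0,1],[[0,0,2.5],0,1],[[0,0,1.6],0,1],[[0,0,0],0,1]])

```text
clock: 18.7
tool_pos: [0.6623, 0.118, 0.1621]
eef_rot: [-3.136, -0.004, 2.228]
force: [-0.1, -0.8, -0.9]
finger_gap: 0.0854
gripper_force: 0.0
```

Call:
drive_tool(commands=[[[0,0,0],0,1],[[0,0,0],0,1]])

```text
clock: 18.9
tool_pos: [0.6657, 0.1184, 0.1682]
eef_rot: [3.139, 0.002, 2.229]
force: [0.5, 1.0, -0.1]
finger_gap: 0.0856
gripper_force: 0.0
```

Call:
drive_tool(commands=[[[0,0,0],0,-1],[[0,0,0],0,-1],[[0,0,0],0,-1],[[0,0,0],0,-1],[[0,0,0],0,-1]], newtons=25)

```text
clock: 19.4
tool_pos: [0.6654, 0.1187, 0.1667]
eef_rot: [3.139, 0.0, 2.228]
force: [3.4, 3.1, -4.3]
finger_gap: 0.0128
gripper_force: 28.5
```

Call:
drive_tool(commands=[[[0,0,0],0,-1],[[0,0,0],0,-1],[[0,0,0],0,-1]])

```text
clock: 19.7
tool_pos: [0.6654, 0.1187, 0.1666]
eef_rot: [3.14, 0.0, 2.229]
force: [3.1, 2.6, 0.0]
finger_gap: 0.0133
gripper_force: 29.6
```

Call:
drive_tool(commands=[[[0,0,0],5,-1],[[0,0,0],7,-1],[[0,0,0],8,-1],[[0,0,0],8,-1],[[0,0,0],8,-1]])

```text
clock: 20.2
tool_pos: [0.6652, 0.1187, 0.1666]
eef_rot: [3.14, -0.001, 1.595]
force: [2.8, 2.6, 0.3]
finger_gap: 0.0134
gripper_force: 29.6
```

Call:
drive_tool(commands=[[[0,0,0],5,-1],[[0,0,0],0,-1],[[0,0,0],0,-1],[[0,0,0],0,-1]])

```text
clock: 20.6
tool_pos: [0.6652, 0.1187, 0.1666]
eef_rot: [3.14, -0.001, 1.515]
force: [3.0, 2.6, 0.0]
finger_gap: 0.0134
gripper_force: 29.6
```

Yaw is 1.515 rad (86.8°), as planned. I'll open the gripper, rise and check.

Call:
drive_tool(commands=[[[0,0,0],0,0.3],[[0,0,0],0,0.3],[[0,0,0],0,0.3],[[0,0,-2],0,0.3],[[0,0,-4],0,0.3]])

```text
clock: 21.1
tool_pos: [0.662, 0.1177, 0.2217]
eef_rot: [-3.132, 0.002, 1.513]
force: [0.2, 0.1, 0.1]
finger_gap: 0.0557
gripper_force: 0.0
```

Call:
drive_tool(commands=[[[2,0,-4],0,0.3],[[0,-5,0],0,0.3],[[0,-5,0],0,0.3],[[0,-5,0],0,0.3],[[0,-5,0],0,0.3]])

```text
clock: 21.6
tool_pos: [0.4642, 0.1496, 0.266]
eef_rot: [-3.141, 0.001, 1.513]
force: [0.4, 0.5, 0.8]
finger_gap: 0.0553
gripper_force: 0.0
```

Call:
drive_tool(commands=[[[0,0,0],0,0.3],[[0,0,0],0,0.3],[[0,0,0],0,0.3]])

```text
clock: 21.9
tool_pos: [0.4671, 0.1497, 0.2669]
eef_rot: [3.14, -0.0, 1.513]
force: [1.0, 0.1, -0.2]
finger_gap: 0.0558
gripper_force: 0.0
```

Run:
```python
from h import *
print(arm.state()["tool_pos"],arm.state()["clock"])
p,P=snap("top"); q,Q=snap("scene")
for P_ in(P,Q):
    z=P_[...,2];m=(z>.183)&(z<.2)&(np.hypot(P_[...,0]-.665,P_[...,1]-.119)<.06);t=P_[m]
    print(cv2.minAreaRect((t[:,:2]*1000).astype(np.float32)),np.degrees(np.arctan2(*np.linalg.eigh(np.cov(t[:,:2].T))[1][::-1,1])))
wedge()
a=cv2.resize(p[135:275,280:440],None,fx=2.5,fy=2.5,interpolation=cv2.INTER_CUBIC)
b=cv2.resize(q[135:275,270:430],None,fx=2.5,fy=2.5,interpolation=cv2.INTER_CUBIC)
save("a4.png",np.hstack([a,b]))
```

```text
[0.46713344 0.14971058 0.26694728] 21.9
((0.0, 0.0), (0.0, 0.0), 0.0) nan
((663.3226318359375, 118.82347106933594), (47.08858871459961, 16.499723434448242), 88.57247161865234) 86.27383715643471
top bar 169 [406.  87.] [89. 24.] 77.0 zmax 0.065
top all 895 [462.  75.] [ 90. 142.] 77.7 zmax 0.065
scene bar 144 [405.  86.] [91. 24.] 76.7 zmax 0.065
scene all 946 [466.  23.] [192. 171.] 78.6 zmax 0.065
  avg = a.mean(axis, **keepdims_kw)
  ret = um.true_divide(
<stdin>:6: RuntimeWarning: Degrees of freedom <= 0 for slice
  c *= np.true_divide(1, fact)
  c *= np.true_divide(1, fact)
```

View pics/a4.png

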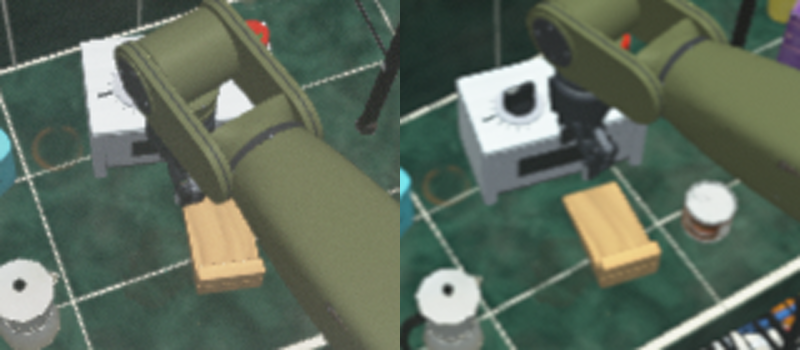

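The bar lies at 86 to 88° against a target of 86.8° ± 6.9°. The wedge is clear of the warmer, the tin is upright, and the arm touches nothing.

```bash
python3 -c "
from workcell import arm
print(arm.finish_job())"
```

```text
the job is handed in; nothing more can be done
None
```

I handed the job in at about 22 s: tin moved aside and standing, wedge drawn out about 40 mm in front of the door, door looks down in the pictures, dial within about 2° of the long mark by my measurement; the hand-in gave no verdict.

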